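# Grease the rolling mill's bearing

### The job

Grease the bench rolling mill: first hang the drip pan by its hoop handle on the mill's double hook and let go of it, so that it hangs level there. Then take the grease gun out of its stand, press its coupler squarely onto the mill's tilted grease nipple until the nipple snaps down all the way, and finish still holding the gun pressed on against the spring, the pan still hanging. Leave the jar, the bowl and the tile where they are.

Things in the scene. Friction and masses are not known exactly. Their poses are not given: they have to be found in the camera images.
- mill: Bench rolling mill, fixed: grey steel frame 70 mm deep (x), 250 wide (y), flat crossbar top 175 mm up, two rollers below it, gear cover and crank at its +y end (to y 221), base plate 130 deep, 14 high. Origin: centre of the underside, z up; its front is its -x side, facing the robot (yaw to 0.3 either way). Double hook on the front; grease nipple on top, 55 mm to +y of the middle.
- hook_mid (a point): Lowest point of the double hook, midway between its prongs, on the rods' axis; axes as the mill's. Two 8 mm dark rods, 52 mm apart along y, leave the crossbar's front (39 mm behind, 10 mm higher), dip here, and turn up: tips 23 mm in front (-x), 24 mm higher. A handle passes over the tips from the front, then comes down into the dip; fingers fit between the prongs.
- nipple_tip (a point): Centre of the flat top of the grease nipple: brass pin 18 mm across, chamfered top (11 mm flat), standing 34 mm out of a dark round boss 32 mm across. z is the nipple's axis, outward: 20 degrees off vertical, leaning to the mill's front (-x); y as the mill's. The point goes down with the nipple when pressed.
- nipple (a joint): How far the nipple is pushed in along its axis: 0 free, 0.008 m down at its stop. Sprung, with a toggle: about 11 N before it moves, then it gives way and snaps down (about 6 N near the stop). It springs out again when let go. Snapped down means past 6 mm.
- gun: Grease gun, 0.25 kg, 135 mm long, upright, coupler down, in its stand. Origin: centre of the coupler's mouth (lower end); z along the gun to its rear. Steel coupler 42 mm across at the mouth, flared inside from 32 mm to a 22 mm bore, closed 22 mm in. Barrel 28 mm across; flange 48 mm across at 75 to 81 mm (fingertips can push on it); black grip 26 mm square (sides along x, y) at 81 to 135 mm.
- gun_seat (a point): Centre of the closed end of the coupler's bore, 22 mm inside the mouth on the gun's axis; z along the gun to its rear. It meets nipple_tip when the coupler is fully on.
- gun_stand: Fixed wooden cup that holds the gun: outside 68 mm (foot 84 mm), 26 mm high, inside 52 mm, floor 6 mm above the table. Origin: centre of the underside.
- pan: Loose aluminium drip pan, about 0.16 kg: open box 50 mm (x) by 100 mm (y) by 36 mm high with a rigid upright hoop handle of 9 mm round steel rod in its y-z plane: two posts 92 mm apart (between axes) and a level bar. Origin: centre of the underside, z up.
- pan_bar (a point): Middle of the handle's level bar, on its axis, 95 mm above the pan's underside; the bar runs along the pan's y. Clear opening under the bar: 54 mm high, 83 mm wide.
- jar: Bystander: amber jar with white lid, 60 mm across, 75 mm high. Origin: centre of the underside.
- pot: Bystander: white ceramic bowl, 64 mm across, 60 mm high. Origin: centre of the underside.
- tile: Bystander: terracotta tile 80 x 80 x 12 mm lying flat. Origin: centre of the underside.
Not all that is in view belongs to the job. Of the things like the gun, leave any that is turquoise or white; of the rest the smaller one is meant.

How it is judged (in metres and radians):
On the way, in this order (a step that is already met when the one before it is completed fails the run):
1. the pan hangs by its handle on the mill's double hook, level and let go (distance between pan_bar and hook_mid below 0.025 m and contact force between pan and mill above 0.5 N and angle between pan's own z axis and vertical below 0.26 rad and contact force between pan and the fingers below 0.1 N and linear speed of pan below 0.05 m/s), for 0.3 s.
2. the gun's coupler sits squarely on the nipple, which has snapped down (value of joint nipple above 0.006 m and angle between the z axis of gun and the z axis of nipple_tip, either way round below 0.15 rad and distance between gun_seat and nipple_tip below 0.006 m and contact force between gun and mill above 3 N and contact force between gun and the fingers above 3 N), for 0.2 s.
At the end, for the whole second after the job is handed in: Gun still in the fingers (>3 N), at rest, coupler on the nipple (within 6 mm and 0.15 rad), pushing >3 N, nipple down >6 of 8 mm; pan unheld, at rest on the hook, bar within 25 mm of hook_mid, tilt <0.26 rad; jar, bowl, tile moved <40 mm (all of step 1 and all of step 2 and height (world z) of gun above 0.15 m and linear speed of gun below 0.03 m/s and distance of each of jar, pot, tile from where it was at the start of the episode below 0.04 m); the arm keeps its last pose, push and grip.
It fails at once if the jar is pushed away (over 40 mm) (distance of jar from where it was at the start of the episode above 0.04 m).
It fails at once if the bowl is pushed away (over 40 mm) (distance of pot from where it was at the start of the episode above 0.04 m).
It fails at once if the tile is pushed away (over 40 mm) (distance of tile from where it was at the start of the episode above 0.04 m).
It also fails if it takes over 64 s, if anything falls off the work surface, if the arm or the gripper's body presses on something with over 40 N, if the wrist force passes 120 N, or if a joint passes its speed limit or range.

### The arm

A 6-joint arm with a two-finger parallel gripper is mounted at the origin on the work surface. World frame = base frame: x ahead of the robot, y to its left, z up, the work surface at z = 0. Lengths are in mm, angles in rad, forces in N, time in s.
With the tool pointing down it reaches from about 350 to 975 mm from the base axis. Payload 17.4 kg.
Tool frame: the origin (TCP) lies at the very end of the fingers, on their centre line; the grasp point (between the pads) lies behind it (manip.tcp_to_grasp is the z of the grasp point in the tool frame, in mm); z points along the fingers, y is the line along which they close (so a half turn about z gives the same grasp; the last joint's range is limited). The gripper opens to 85 mm and grips with 20 to 120 N. Pads are 22 mm wide; open, the fingers measure 114 mm over their backs; the gripper's body (76 mm by 85 mm) begins 54 mm behind the grasp point. The pads swing forward as they close: fully open they stand 13 mm farther back than shut.
Start: joints at [1.122, 0.116, 1.442, -0, 1.584, -0.038], TCP at [269.565, 618.844, 231.303] pointing down, gripper open.
Joint ranges: [-2.83, 2.83], [-0.83, 2.19], [0.07, 2.5], [-1.14, 4.28], [0.01, 3], [-2.97, 2.97]. Speed limits (rad/s): [1.89, 1.89, 2.22, 3.14, 3.14, 3.14].

### API

Orientations are given as a rotation vector (axis times angle).
In Python, from workcell import manip, read_camera, ticket, models gives the robot as it stands.
- The arm moves only by the tool send_rows, never from a script. Its argument "rows" is a list of rows, each a list of 7 numbers: the shift along the world's x, y, z in cm, then the turn, a rotation vector about the world's x, y, z in degrees, then the opening, from 0 (shut) to 1 (fully open). In form: [[x, y, z, rx, ry, rz, claw], ...]. A call has 1 to 5 rows; each row is the pose to reach, as a shift and turn from the pose commanded when the call began; what a row does not reach only later rows make up. A row lasts 1/12 s, in which the tool goes at most 41.7 mm and 7.16 degrees, less where a joint would pass 70% of its speed; a pose out of reach is approached as far as the arm can. A call with a gripper value outside its range is refused whole. The fingers move at their own pace and stop on an object; the grip force is fixed at half the most. Time passes only in rows, so rows that repeat a pose let the fingers close. It gives the time, the measured TCP pose, the force, the opening and the grip force at its end, in the units of the state.
- manip.read_state(): the state, without advancing time (a new reading comes with each control period).
- read_camera(name): name is "scene" or "top"; returns a dict with "pixels" (400x640x3 uint8, red, green, blue), "mtx" (3x3 intrinsics, pixels), "extrinsics" (4x4, takes a point from camera to world coordinates). Camera axes: x right, y down, z forward; pixel columns grow to the right and rows downward; lengths in mm; the calibration is good to about 2 mm. A picture is of the moment at which its call begins. There is no depth.
- ticket.sign_off(): hands the job in; it is judged then, once.
Trained networks look in a picture, given as the dict that the camera call returned (one of the last four; its "shot" number tells which), for a name from the list of things; names that differ only in an ending like _2 or _b are one class to them, and where a whole thing is asked for, a point or a joint stands for the part that bears it (a point fixed in the world has none). Each returns a list of dicts, best first, with "conf" (0 to 1); they miss things now and then, are a little off and sometimes report something else, mostly with a low value. They report only what shows in the picture. A call takes as long as a camera call. They do not tell look-alikes from the thing itself.
- models.silhouettes(thing, picture): "region" (400x640 bool, what is visible of it) and "rect" ([left, top, right, bottom] in pixels, round what is visible of it).
The state is a dict: "time": time; "joint_pos": joint angles; "joint_velocities": joint speeds; "tau": joint torques, N m; "tool_pos": TCP position; "eef_rot": TCP orientation; "wrist_force": force on the tool from outside, world axes, zero at the start; "torque": the same for the moment, N m; "finger_gap": finger opening in mm; "grasp_force": force on a finger pad.
Only numpy, scipy, OpenCV 4.12 (cv2) and the standard library are available. Lean on these libraries where they do the work, as an engineer would, in place of code of your own. Each camera call takes 0.05 s, during which the arm holds its last target. There are 200 camera calls.

## Working session

There is one attempt and no reset: what is moved stays moved. The work goes in short steps, Python scripts to look and compute and a tool call to move; the robot and the scene stay as the last step left them, time stands still between calls to the robot, and variables do not carry over. Pictures are saved under pics/ and viewed, at most 10 in all, crops included, and the job is handed in when it is done.

Besides the shell and the picture viewer there is one more tool, called after "Emit:" as name(argument=value, ...) on one line, values as JSON. send_rows: Moves the arm, as the interface text tells. Its arguments: {"type":"object","properties":{"rows":{"type":"array","items":{"type":"array","items":{"type":"number"}}}},"required":["rows"]}

```bash
ls; mkdir -p pics
python3 - <<'E'
from workcell import manip, read_camera, ticket, models
import cv2,numpy as np
s=manip.read_state(); print(s['time'],s['tool_pos'],s['eef_rot'],s['finger_gap'],manip.tcp_to_grasp)
for n in ("scene","top"):
    p=read_camera(n); cv2.imwrite(f"pics/{n}0.png",p['pixels'][:,:,::-1])
    print(n,p['mtx'].tolist(),p['extrinsics'].round(4).tolist())
    for t in ("mill","gun","gun_stand","pan","jar","pot","tile","nipple","hook_mid","nipple_tip","pan_bar"):
        try:print(t,[(round(d['conf'],2),d['rect']) for d in models.silhouettes(t,p)][:4])
        except Exception as e: print(t,e)
E
```

```text
pics
0.0 [269.46742879 618.68321625 230.57038465] [-6.40622771e-01 -3.07531602e+00  1.72264809e-03] 85.21384943235925 -18.700000000000003
scene [[387.35970538591147, 0.0, 322.77718294902], [0.0, 387.35970538591147, 202.69903186759922], [0.0, 0.0, 1.0]] [[0.4952, 0.623, -0.6055, 1265.5353], [0.8685, -0.3386, 0.362, -439.1165], [0.0205, -0.7051, -0.7088, 998.9853], [0.0, 0.0, 0.0, 1.0]]
mill [(0.83, [286.8, 211.5, 405.5, 294.4])]
gun [(0.83, [362.5, 168.8, 374.8, 198.7]), (0.8, [343.1, 151.6, 362.6, 185.3]), (0.63, [329.5, 169.6, 342.9, 199.5])]
gun_stand [(0.61, [356.8, 188.7, 378.2, 208.1]), (0.37, [284.4, 199.8, 309.8, 222.3])]
pan [(0.71, [222.4, 222.4, 258.6, 263.4])]
jar [(0.56, [211.3, 299.1, 236.6, 332.2]), (0.41, [352.8, 209.7, 358.2, 218.6])]
pot [(0.78, [424.2, 205.9, 443.1, 228.3]), (0.51, [349.3, 209.7, 358.8, 222.3])]
tile [(0.93, [284.5, 201.8, 307.6, 224.1])]
nipple [(0.58, [213.3, 298.4, 237.8, 330.0]), (0.53, [354.4, 209.7, 357.2, 219.9])]
hook_mid [(0.61, [292.9, 208.3, 402.0, 294.0]), (0.3, [223.4, 224.0, 255.7, 261.6])]
nipple_tip []
pan_bar [(0.71, [222.9, 222.5, 260.1, 261.9])]
top [[506.65154645200386, 0.0, 322.2441074380479], [0.0, 506.65154645200386, 205.7741245070647], [0.0, 0.0, 1.0]] [[0.0047, -0.993, 0.1177, 365.9566], [-1.0, -0.0054, -0.0055, 5.776], [0.0061, -0.1177, -0.993, 1656.0449], [0.0, 0.0, 0.0, 1.0]]
mill [(0.76, [269.6, 137.1, 375.7, 200.3])]
gun [(0.96, [197.1, 221.3, 223.6, 239.6]), (0.73, [273.6, 241.4, 289.9, 257.1]), (0.7, [238.9, 258.8, 254.8, 275.1]), (0.64, [204.8, 152.4, 224.9, 178.5])]
gun_stand [(0.52, [236.5, 222.6, 265.0, 248.8])]
pan [(0.83, [385.6, 220.0, 420.9, 243.3])]
jar [(0.85, [429.4, 156.8, 458.1, 179.7])]
pot [(0.79, [202.0, 153.1, 224.3, 178.5]), (0.39, [386.5, 218.1, 421.4, 241.7])]
tile [(0.66, [318.5, 240.0, 349.2, 268.8])]
nipple []
hook_mid [(0.65, [267.6, 140.4, 376.0, 204.5])]
nipple_tip []
pan_bar [(0.8, [388.5, 218.4, 424.5, 244.3])]
```

Run:
```python
import cv2
a=cv2.imread("pics/scene0.png");b=cv2.imread("pics/top0.png")
cv2.imwrite("pics/s1.png",cv2.resize(a[140:340,200:460],(780,600),interpolation=cv2.INTER_CUBIC))
cv2.imwrite("pics/t1.png",cv2.resize(b[120:300,190:470],None,fx=2.857,fy=2.857,interpolation=cv2.INTER_CUBIC))
```

```text
(no output)
```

View pics/s1.png

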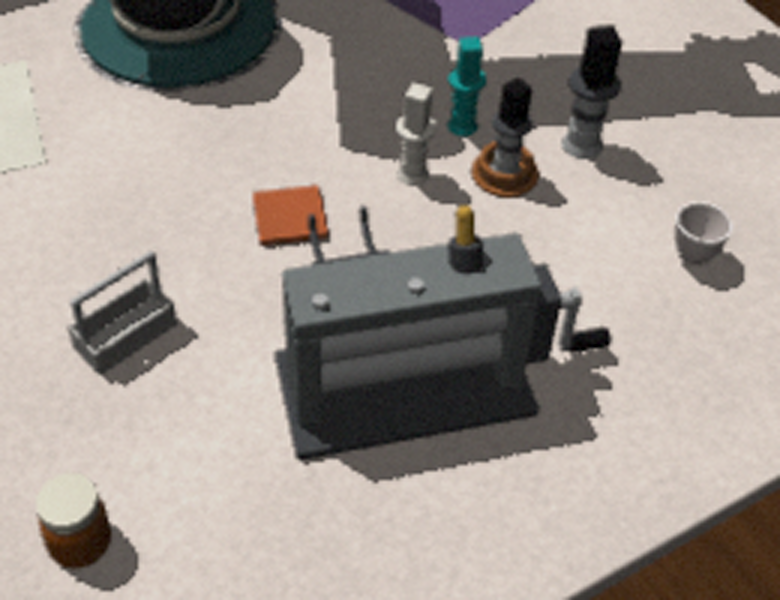

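View pics/t1.png

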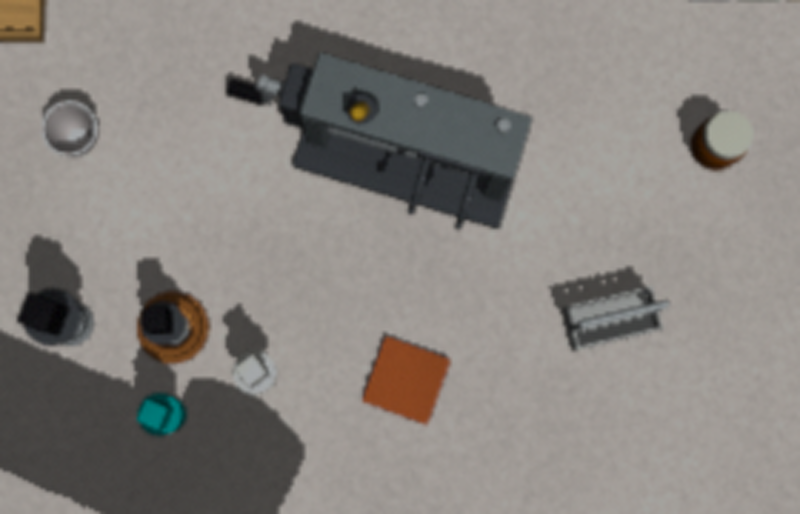

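The scene view shows the pan at (120,310), the hook tips at (312,218) and (363,212), the brass nipple at (464,211), and the stand gun (grey with a black grip, in the brown cup) at (510,130). The larger gun outside the cup is a decoy. The top view agrees: pan bar (572,322)–(667,303), stand gun (157,320), nipple (359,108).

```bash
cat > h.py <<'E'
import numpy as np, cv2
from scipy.optimize import least_squares
def proj(p,P):
    E=p['extrinsics'];P=np.atleast_2d(P);c=(P-E[:3,3])@E[:3,:3];q=c@p['mtx'].T
    return q[:,:2]/q[:,2:]
def plane(p,uv,z):
    E=p['extrinsics'];d=E[:3,:3]@np.linalg.solve(p['mtx'],[uv[0],uv[1],1]);o=E[:3,3]
    return o+d*(z-o[2])/d[2]
def tri(obs):
    f=lambda X:np.concatenate([proj(p,X)[0]-np.array(u) for p,u in obs])
    r=least_squares(f,[500,0,100]);return r.x,np.abs(r.fun).max()
def pose(th): # x,y,z,yaw
    c,s=np.cos(th[3]),np.sin(th[3]);return lambda L:np.atleast_2d(L)@np.array([[c,s,0],[-s,c,0],[0,0,1]])+th[:3]
def fit(obs,th0,zfix=None):
    # obs: (pic, local pt, uv)
    g=lambda t:pose(t if zfix is None else [t[0],t[1],zfix,t[2]])
    f=lambda t:np.concatenate([proj(p,g(t)(l))[0]-np.array(u) for p,l,u in obs])
    r=least_squares(f,th0,loss='soft_l1');return r.x,np.round(f(r.x).reshape(-1,2),1)
S=lambda x,y:(x/3+200,y/3+140)
T=lambda x,y:(x/2.857+190,y/2.857+120)
E
python3 - <<'E'
from workcell import read_camera
from h import *
s=read_camera('scene');t=read_camera('top')
print('nip',tri([(s,S(464,209)),(t,T(359,112))]))
print('hookL',tri([(s,S(363,211)),(t,T(412,210))]));print('hookR',tri([(s,S(312,218)),(t,T(460,226))]))
m=[(t,(35,125,175),T(320,55)),(t,(35,-125,175),T(531,118)),(t,(-35,-125,175),T(517,178)),(t,(-35,125,175),T(303,117)),
(s,(-35,125,175),S(519,235)),(s,(35,125,175),S(540,290)),(s,(35,-125,175),S(294,326)),(s,(-35,-125,175),S(285,268)),
(t,(-65,-125,14),T(499,227)),(t,(-65,125,14),T(293,163)),(s,(65,-125,14),S(300,452)),(s,(65,125,14),S(536,410))]
r=fit(m,[550,20,-.2],0);print('mill',r[0],r[1].tolist())
th=[*r[0][:2],0,r[0][2]]
print('nip xy local', )
P=pose(th)
for n,q in (('nip',tri([(s,S(464,209)),(t,T(359,112))])[0]),('hL',tri([(s,S(363,211)),(t,T(412,210))])[0]),('hR',tri([(s,S(312,218)),(t,T(460,226))])[0])):
    c,si=np.cos(th[3]),np.sin(th[3]);d=q-th[:3];print(n,'local',(c*d[0]+si*d[1],-si*d[0]+c*d[1],d[2]))
pb=[(t,(0,50,95),T(572,322)),(t,(0,-50,95),T(667,303)),(s,(0,-50,95),S(76,300)),(s,(0,50,95),S(155,260)),
(t,(-25,50,0),T(575,349)),(t,(-25,-50,36),T(664,332)),(s,(25,-50,0),S(100,367)),(s,(25,50,36),S(175,308)),(s,(25,-50,36),S(95,348))]
r=fit(pb,[400,-100,.2],0);print('pan',r[0],r[1].tolist())
print('gun top',tri([(s,S(516,87)),(t,T(157,320))]), 'z141',plane(s,S(516,87),141),plane(t,T(157,320),141))
print('stand',plane(t,T(173,327),26),plane(s,S(506,166),26))
E
```

```text
nip (array([670.80943223,  18.53212528, 226.31093759]), np.float64(0.44307543052900655))
hookL (array([580.00422695, -36.46829166, 167.75166451]), np.float64(0.5120498494885624))
hookR (array([563.81892417, -85.67635361, 167.53742444]), np.float64(0.7427512110332941))
mill [ 6.79834113e+02 -4.21657726e+01 -2.97023070e-01] [[-2.7, -2.8], [3.5, -0.3], [1.7, 0.9], [-3.8, -2.5], [2.0, -2.0], [2.9, -2.3], [-3.8, 0.2], [-5.0, 0.2], [0.2, 0.3], [-0.5, 0.3], [-2.3, 0.4], [0.5, -0.4]]
nip xy local
nip local (np.float64(-26.394261601650925), np.float64(55.39876025532294), np.float64(226.31093759074187))
hL local (np.float64(-97.12604509661452), np.float64(-23.76970550984004), np.float64(167.75166451366624))
hR local (np.float64(-98.2006596528309), np.float64(-75.56007710930675), np.float64(167.53742444402516))
pan [ 478.6749998  -265.85023072  -62.6322511 ] [[1.2, -0.1], [-0.4, 0.3], [-1.5, 0.0], [0.3, -2.8], [-2.3, -0.1], [-1.4, -0.8], [-0.4, 1.8], [0.1, -1.9], [-0.5, 1.1]]
gun top (array([466.51417373, 230.09400358, 136.50459972]), np.float64(0.5973784350118194)) z141 [471.48406454 228.54014495 141.        ] [465.36388811 228.10895782 141.        ]
stand [465.11696258 226.81564751  26.        ] [481.06150009 222.64120665  26.        ]
```

Run:
```python
from workcell import read_camera,manip
from h import *
from scipy.spatial.transform import Rotation as R
s=read_camera('scene');t=read_camera('top')
print('bar mid',tri([(s,S(115.5,280)),(t,T(619.5,312.5))]))
a=tri([(s,S(155,260)),(t,T(572,322))]);b=tri([(s,S(76,300)),(t,T(667,303))]);print(a,b)
d=(a[0]-b[0]);print('bar yaw',np.arctan2(-d[0],d[1]))
st=manip.read_state();M=R.from_rotvec(st['eef_rot']).as_matrix();print(M.round(3));y=M[:,1];print('tool y yaw deg',np.degrees(np.arctan2(y[1],y[0])),st['joint_pos'])
```

```text
bar mid (array([ 479.45310633, -265.83303594,   88.48347847]), np.float64(0.06059240541353006))
(array([ 468.56579039, -216.92137369,   81.73105513]), np.float64(0.7116874702599318)) (array([ 490.42497366, -313.29894291,   96.11065549]), np.float64(0.8577760297714576))
bar yaw 0.223034453199747
[[-0.917  0.399  0.   ]
 [ 0.399  0.917  0.   ]
 [-0.     0.    -1.   ]]
tool y yaw deg 66.45989159580441 [ 1.12215686e+00  1.16006887e-01  1.44158801e+00 -6.30307336e-06
  1.58398952e+00 -3.77871520e-02]
```

Emit:
send_rows(rows=[[4.2,-17.7,0,0,0,-11,1],[4.2,-17.7,0,0,0,-11,1],[4.2,-17.7,0,0,0,-11,1],[4.2,-17.7,0,0,0,-11,1],[4.2,-17.7,0,0,0,-11,1]])

```text
time: 1.82
tool_pos: [312.2, 438.3, 231.7]
eef_rot: [0.934, 2.998, 0.0]
wrist_force: [0.1, 0.5, 0.2]
finger_gap: 85.1
grasp_force: 0.0
```

Emit:
send_rows(rows=[[4.2,-17.7,0,0,0,-11,1],[4.2,-17.7,0,0,0,-11,1],[4.2,-17.7,0,0,0,-11,1],[4.2,-17.7,0,0,0,-11,1],[4.2,-17.7,0,0,0,-11,1]])

```text
time: 2.23
tool_pos: [354.0, 261.5, 231.7]
eef_rot: [1.218, 2.895, 0.0]
wrist_force: [-0.0, -0.2, 0.3]
finger_gap: 85.5
grasp_force: 0.0
```

Emit:
send_rows(rows=[[4.2,-17.7,0,0,0,-11,1],[4.2,-17.7,0,0,0,-11,1],[4.2,-17.7,0,0,0,-11,1],[4.2,-17.7,0,0,0,-11,1],[4.2,-17.7,0,0,0,-11,1]])

```text
time: 2.65
tool_pos: [396.0, 84.2, 231.6]
eef_rot: [1.491, 2.764, -0.0]
wrist_force: [0.2, 0.2, 0.8]
finger_gap: 85.7
grasp_force: 0.0
```

Emit:
send_rows(rows=[[4.2,-17.7,0,0,0,-11,1],[4.2,-17.7,0,0,0,-11,1],[4.2,-17.7,0,0,0,-11,1],[4.2,-17.7,0,0,0,-11,1],[4.2,-17.7,0,0,0,-11,1]])

```text
time: 3.07
tool_pos: [437.9, -93.2, 231.3]
eef_rot: [1.749, 2.609, -0.001]
wrist_force: [-0.0, 0.6, -0.0]
finger_gap: 85.5
grasp_force: 0.0
```

Emit:
send_rows(rows=[[4.2,-17.7,-8,0,0,-11,1],[4.2,-17.7,-8,0,0,-11,1],[4.2,-17.7,-8,0,0,-11,1],[4.2,-17.7,-8,0,0,-11,1],[4.2,-17.7,-8,0,0,-11,1]])

```text
time: 3.48
tool_pos: [479.5, -268.7, 149.8]
eef_rot: [-1.989, -2.431, 0.0]
wrist_force: [0.4, 0.3, -0.1]
finger_gap: 85.5
grasp_force: 0.0
```

Emit:
send_rows(rows=[[0,0.3,-4,0,0,0,1],[0,0.3,-7.3,0,0,0,1],[0,0.3,-7.3,0,0,0,1],[0,0.3,-7.3,0,0,0,0.3],[0,0.3,-7.3,0,0,0,0]])

```text
time: 3.9
tool_pos: [480.4, -263.4, 80.6]
eef_rot: [1.987, 2.431, 0.0]
wrist_force: [0.5, 0.4, 0.2]
finger_gap: 64.0
grasp_force: 0.0
```

Emit:
send_rows(rows=[[0,0,0,0,0,0,0],[0,0,0,0,0,0,0],[0,0,0,0,0,0,0],[0,0,0,0,0,0,0],[0,0,0,0,0,0,0]])

```text
time: 4.32
tool_pos: [479.8, -263.2, 79.1]
eef_rot: [1.988, 2.432, 0.0]
wrist_force: [-1.9, 1.6, 5.5]
finger_gap: 6.5
grasp_force: 58.5
```

Run:
```python
from workcell import read_camera,manip
import cv2,numpy as np
s=read_camera('scene')['pixels'];t=read_camera('top')['pixels']
a=cv2.resize(s[190:290,200:300],None,fx=4,fy=4,interpolation=2);b=cv2.resize(t[180:280,350:450],None,fx=4,fy=4,interpolation=2)
cv2.imwrite('pics/g1.png',np.hstack([a,b])[:,:,::-1])
st=manip.read_state();print(st['tool_pos'],st['wrist_force'],st['finger_gap'],st['grasp_force'])
```

```text
[ 479.81318881 -263.23405226   79.10559466] [-1.83304189  0.74399959  7.54592419] 6.722497724715395 58.538546562194824
```

View pics/g1.png

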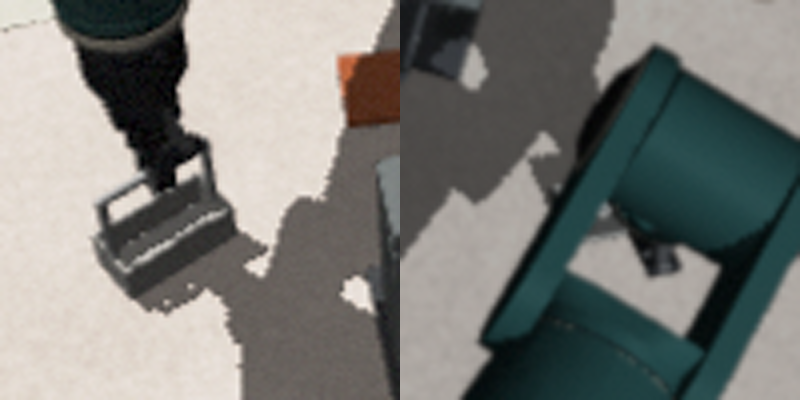

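Emit:
send_rows(rows=[[0,0,2,0,0,0,0],[0,0,5,0,0,0,0],[0,0,8,0,0,0,0],[0,0,9.3,0,0,0,0],[0,0,9.3,0,0,0,0]])

```text
time: 4.83
tool_pos: [480.5, -263.7, 174.5]
eef_rot: [1.986, 2.429, 0.001]
wrist_force: [0.4, 0.5, -1.7]
finger_gap: 6.4
grasp_force: 59.1
```

Emit:
send_rows(rows=[[0.5,2.5,0,0,0,-4,0],[1.2,5,0,0,0,-8,0],[1.8,8,0,0,0,-12,0],[2.2,11,0,0,0,-16,0],[2.2,11,0,0,0,-16,0]])

```text
time: 5.25
tool_pos: [501.5, -149.2, 169.2]
eef_rot: [-2.308, -2.127, -0.0]
wrist_force: [0.0, -0.3, -2.5]
finger_gap: 6.6
grasp_force: 59.0
```

Emit:
send_rows(rows=[[0.5,2.5,0,0,0,-3,0],[1.2,5,0,0,0,-6,0],[1.8,8,0,0,0,-9,0],[2.2,11,0,0,0,-12.5,0],[2.2,11,0,0,0,-12.5,0]])

```text
time: 5.67
tool_pos: [523.5, -39.4, 169.3]
eef_rot: [-2.525, -1.865, 0.001]
wrist_force: [0.0, -0.9, -1.9]
finger_gap: 6.6
grasp_force: 59.0
```

Run:
```python
from workcell import read_camera,manip
import cv2,numpy as np
s=read_camera('scene')['pixels'];t=read_camera('top')['pixels']
a=cv2.resize(s[170:270,240:340],None,fx=4,fy=4,interpolation=2);b=cv2.resize(t[150:250,300:400],None,fx=4,fy=4,interpolation=2)
cv2.imwrite('pics/g2.png',np.hstack([a,b])[:,:,::-1])
st=manip.read_state();print(st['tool_pos'],st['eef_rot'],st['wrist_force'],st['finger_gap'],st['grasp_force'])
```

```text
[523.18279405 -42.3899455  169.56021172] [-2.52256556e+00 -1.87037076e+00  2.45768016e-03] [-0.22762098 -0.28551002 -2.93170618] 6.817612433735546 58.98021161556244
```

View pics/g2.png

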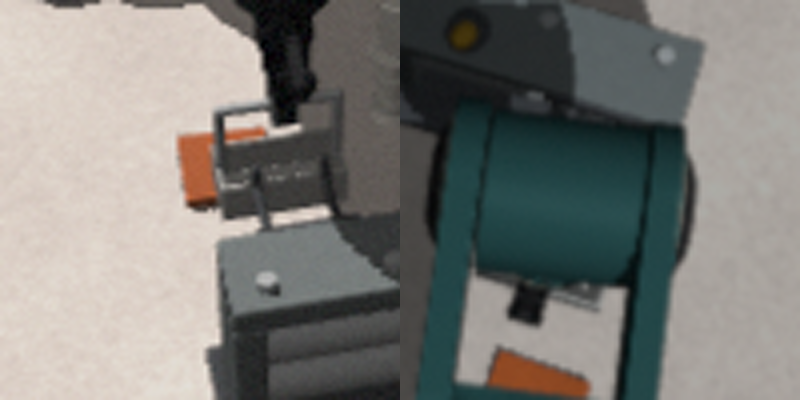

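The pan hangs level in the fingers, bar ends at (216,108) and (340,95) in the left crop, prongs ahead at (260,175) and (325,160). The fingers are slightly off to the +y side.

Run:
```python
from workcell import read_camera,manip
from h import *
s=read_camera('scene');o=s['extrinsics'][:3,3]
def onplane(uv,q,n):
    d=plane(s,uv,0)-o; return o+d*((q-o)@n)/(d@n)
st=manip.read_state();tp=st['tool_pos'];print(tp)
c,si=np.cos(-.3),np.sin(-.3);X=np.array([c,si,0]);Y=np.array([-si,c,0])
for uv in ((216,104),(341,92),(213,170),(280,113),(258,172),(326,158)):
    u=(uv[0]/4+240,uv[1]/4+170)
    P=onplane(u,tp,X); print(uv,P.round(1),'along',round((P-tp)@Y,1))
```

```text
[523.18158194 -43.16239467 169.86629737]
(216, 104) [509.3 -87.9 190.6] along -46.9
(341, 92) [537.7   3.7 185.1] along 49.1
(213, 170) [508.  -92.4 119.9] along -51.5
(280, 113) [523.7 -41.4 171.8] along 1.8
(258, 172) [518.4 -58.5 110.1] along -16.0
(326, 158) [534.6  -6.2 114.8] along 38.7
```

Emit:
send_rows(rows=[[1.4,-0.5,0.2,0,0,0,0],[2.9,-1.0,0.2,0,0,0,0],[4.3,-1.4,0.2,0,0,0,0],[5.7,-1.9,0.2,0,0,0,0],[7.2,-2.4,0.2,0,0,0,0]])

```text
time: 6.23
tool_pos: [595.8, -68.8, 172.3]
eef_rot: [-2.526, -1.867, 0.001]
wrist_force: [-0.6, 0.4, -1.4]
finger_gap: 6.6
grasp_force: 59.0
```

Emit:
send_rows(rows=[[0,0,0,0,0,0,0],[0,0,-0.7,0,0,0,0],[0,0,-1.4,0,0,0,0],[0,0,-2.1,0,0,0,0],[0,0,-2.6,0,0,0,0]])

```text
time: 6.65
tool_pos: [594.7, -67.2, 145.8]
eef_rot: [-2.525, -1.867, 0.001]
wrist_force: [0.5, 0.2, -2.7]
finger_gap: 6.8
grasp_force: 59.0
```

Run:
```python
from workcell import read_camera,manip
import cv2,numpy as np
s=read_camera('scene')['pixels']
a=cv2.resize(s[180:260,270:370],None,fx=6,fy=6,interpolation=2)
cv2.imwrite('pics/g3.png',a[:,:,::-1])
st=manip.read_state();print(st['tool_pos'],st['eef_rot'],st['wrist_force'],st['finger_gap'],st['grasp_force'])
```

```text
[594.56795293 -67.09948199 145.04549642] [-2.52473681e+00 -1.86707885e+00  2.32555937e-03] [-0.53598137  0.49275712 -3.09129444] 6.596116737276963 58.94116222858429
```

View pics/g3.png

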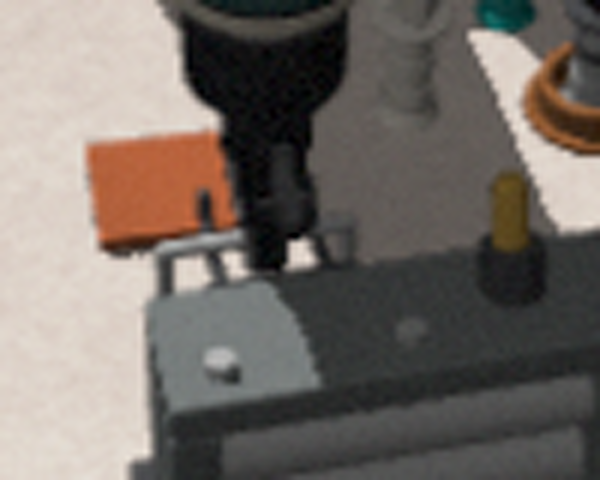

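The bar now lies behind the prong tips: left tip at (205,195), bar from (160,250) to (350,220). Lowering further.

Emit:
send_rows(rows=[[0,0,-0.3,0,0,0,0],[0,0,-0.6,0,0,0,0],[0,0,-0.6,0,0,0,0]])

```text
time: 6.95
tool_pos: [595.6, -67.1, 142.7]
eef_rot: [2.525, 1.868, 0.001]
wrist_force: [-6.1, -0.0, 9.8]
finger_gap: 6.4
grasp_force: 60.2
```

Emit:
send_rows(rows=[[0,0,-0.3,0,0,0,0],[0,0,-0.3,0,0,0,0]])

```text
time: 7.12
tool_pos: [595.9, -67.2, 142.2]
eef_rot: [2.524, 1.867, 0.003]
wrist_force: [-17.0, 2.4, 29.7]
finger_gap: 6.8
grasp_force: 62.4
```

Emit:
send_rows(rows=[[0,0,0.5,0,0,0,0],[-0.6,0.2,0.5,0,0,0,0],[-0.6,0.2,0.5,0,0,0,0]])

```text
time: 7.37
tool_pos: [589.3, -64.9, 144.1]
eef_rot: [2.525, 1.867, 0.002]
wrist_force: [0.3, -0.7, 6.1]
finger_gap: 6.8
grasp_force: 60.3
```

Emit:
send_rows(rows=[[0,0,-0.2,0,0,0,0],[0,0,-0.4,0,0,0,0],[0,0,-0.4,0,0,0,0]])

```text
time: 7.62
tool_pos: [591.1, -65.4, 142.9]
eef_rot: [2.522, 1.865, 0.007]
wrist_force: [1.7, -1.7, 24.1]
finger_gap: 7.0
grasp_force: 62.1
```

Emit:
send_rows(rows=[[0,0,0.2,0,0,0,0],[0,0,0.2,0,0,0,0.1],[0,0,0.2,0,0,0,0.2],[0,0,0.2,0,0,0,0.25],[0,0,0.2,0,0,0,0.25]])

```text
time: 8.03
tool_pos: [589.3, -65.0, 140.8]
eef_rot: [-2.525, -1.868, 0.001]
wrist_force: [0.6, 0.3, 0.9]
finger_gap: 21.5
grasp_force: 0.0
```

Emit:
send_rows(rows=[[0,0,0,0,0,0,0.28],[0,0,0,0,0,0,0.28],[0,0,0,0,0,0,0.28]])

```text
time: 8.28
tool_pos: [589.5, -65.1, 141.1]
eef_rot: [-2.526, -1.868, 0.0]
wrist_force: [-1.0, -0.3, 0.2]
finger_gap: 23.9
grasp_force: 0.0
```

Run:
```python
from workcell import read_camera,manip
import cv2,numpy as np
s=read_camera('scene')['pixels']
a=cv2.resize(s[180:260,270:370],None,fx=6,fy=6,interpolation=2)
cv2.imwrite('pics/g4.png',a[:,:,::-1])
st=manip.read_state();print(st['tool_pos'],st['eef_rot'],st['wrist_force'],st['finger_gap'],st['grasp_force'])
```

```text
[589.49630146 -65.14237112 141.09511526] [-2.52580490e+00 -1.86770729e+00  3.29195091e-04] [0.46999267 0.59525412 0.51924824] 24.222504287277573 0.0
```

View pics/g4.png

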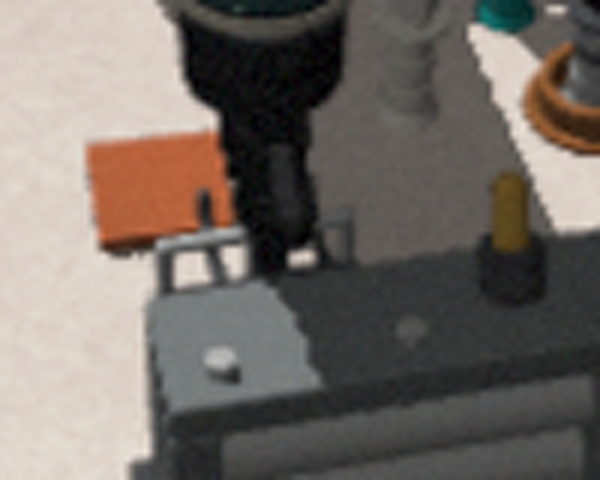

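Emit:
send_rows(rows=[[0,0,0.8,0,0,0,0.28],[0,0,2,0,0,0,0.28],[0,0,4,0,0,0,0.28],[0,0,7,0,0,0,0.28],[0,0,11,0,0,0,0.28]])

```text
time: 8.75
tool_pos: [588.8, -65.1, 251.6]
eef_rot: [-2.525, -1.867, 0.003]
wrist_force: [0.8, -0.4, -0.1]
finger_gap: 23.9
grasp_force: 0.0
```

Emit:
send_rows(rows=[[-3,0,2,0,0,0,0.28],[-6,0,2,0,0,0,0.6],[-6,0,2,0,0,0,1]])

```text
time: 9.0
tool_pos: [527.0, -65.2, 275.2]
eef_rot: [2.523, 1.866, 0.004]
wrist_force: [-0.7, -0.0, -0.4]
finger_gap: 46.9
grasp_force: 0.0
```

Run:
```python
from workcell import read_camera,manip,models
import cv2,numpy as np
S=read_camera('scene');T=read_camera('top');s=S['pixels'];t=T['pixels']
a=cv2.resize(s[160:260,290:390],None,fx=4,fy=4,interpolation=2);b=cv2.resize(t[200:265,225:290],(400,400),interpolation=2)
c=cv2.resize(s[150:215,325:390],(400,400),interpolation=2)
d=cv2.resize(s[185:285,270:370],None,fx=4,fy=4,interpolation=2)
np.savez('/tmp/p.npz',s=s,t=t)
cv2.imwrite('pics/g5.png',np.hstack([c,b])[:,:,::-1]);cv2.imwrite('pics/g6.png',d[:,:,::-1])
st=manip.read_state();print(st['time'],st['tool_pos'],st['eef_rot'],st['wrist_force'],st['finger_gap'],st['joint_pos'].round(2))
```

```text
9.1 [529.26254819 -65.18060079 273.11063988] [2.52466566 1.86646202 0.00293819] [ 0.83243279 -0.33833799 -1.02250746] 61.61052573211431 [-0.17 -0.2   1.68  0.    1.66  0.13]
```

View pics/g5.png

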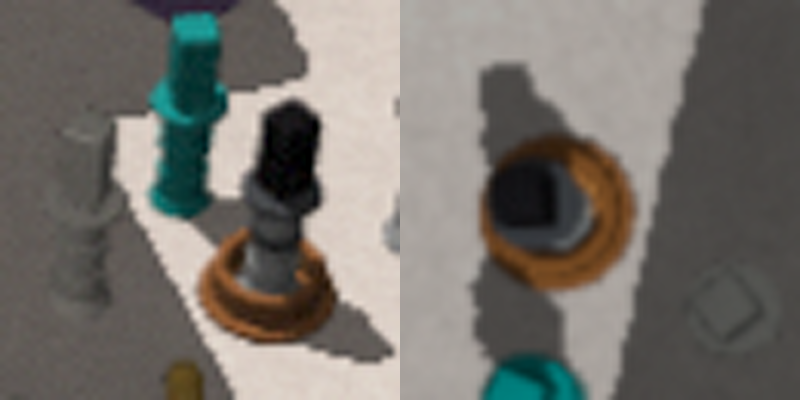

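View pics/g6.png

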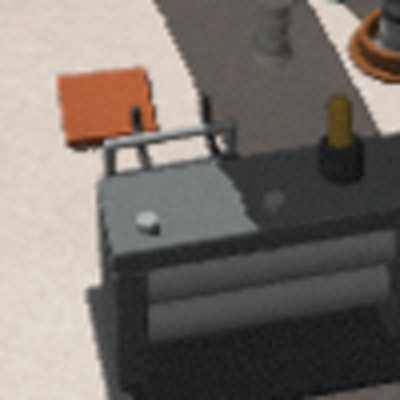

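The pan hangs level on both prongs (bar from (105,145) to (235,125) in the second crop). The stand gun's grip appears at (520,195) in the top crop, turned only about 3°.

Emit:
send_rows(rows=[[-0.7,3.7,0,0,0,3,0.7],[-1.5,7.4,0,0,0,6,0.7],[-2.2,11.1,0,0,0,9,0.7],[-3,14.8,0,0,0,12,0.7],[-3,14.8,0,0,0,12,0.7]])

```text
time: 9.52
tool_pos: [498.9, 87.7, 271.5]
eef_rot: [-2.308, -2.129, -0.001]
wrist_force: [-0.0, -0.4, 0.7]
finger_gap: 59.6
grasp_force: 0.0
```

Emit:
send_rows(rows=[[-0.8,3.7,-1,0,0,2,0.7],[-1.6,7.4,-3,0,0,4,0.7],[-2.4,11.1,-6,0,0,6,0.7],[-3.3,14.6,-9,0,0,8.5,0.7],[-3.3,14.6,-9,0,0,8.5,0.7]])

```text
time: 9.93
tool_pos: [464.9, 231.7, 177.2]
eef_rot: [-2.146, -2.291, 0.006]
wrist_force: [-0.6, -0.4, -1.4]
finger_gap: 59.7
grasp_force: 0.0
```

Emit:
send_rows(rows=[[0,0,0,0,0,0,0.7],[0,0,0,0,0,0,0.7]])

```text
time: 10.1
tool_pos: [466.9, 229.0, 181.3]
eef_rot: [-2.153, -2.288, 0.002]
wrist_force: [0.4, 0.3, 0.4]
finger_gap: 59.7
grasp_force: 0.0
```

Run:
```python
from workcell import read_camera,manip,models
import cv2,numpy as np
S=read_camera('scene');s=S['pixels']
cv2.imwrite('pics/g7.png',cv2.resize(s[120:220,310:410],(600,600),interpolation=2)[:,:,::-1])
st=manip.read_state();print(st['time'],st['tool_pos'],st['eef_rot'],st['wrist_force'],st['finger_gap'],st['joint_pos'].round(2))
```

```text
10.15 [467.33248407 228.51341263 182.15083333] [2.15356375e+00 2.28670096e+00 4.03393878e-04] [ 0.02095526 -0.3304902   0.29529485] 59.895226618810916 [ 0.41 -0.21  1.83 -0.    1.52  0.35]
```

View pics/g7.png

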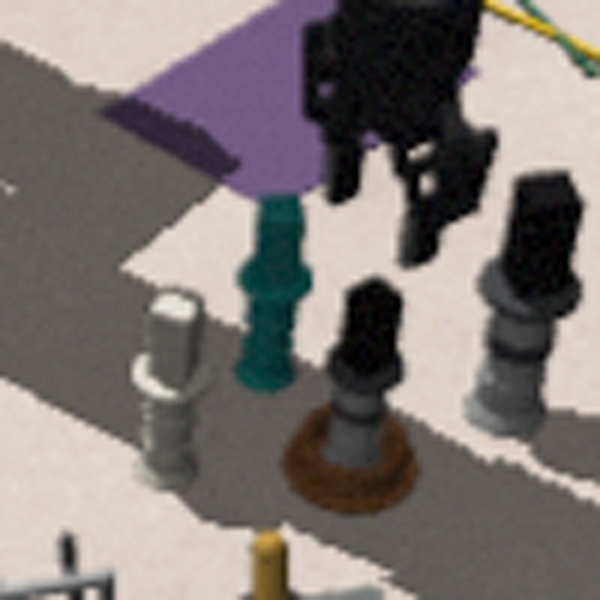

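Run:
```python
from workcell import read_camera,manip
from h import *
s=read_camera('scene')
f=lambda P:((proj(s,P)-[310,120])*6).round(0).tolist()
tp=manip.read_state()['tool_pos'];print(tp,f(tp),f([tp[0],tp[1],141]),f([tp[0],tp[1],84]))
for uv,z in (((374,289),141),((366,376),84),((352,460),26)): print(plane(s,(uv[0]/6+310,uv[1]/6+120),z).round(1))
```

```text
[467.51664819 228.2375928  182.53833612] [[376.0, 233.0]] [[368.0, 290.0]] [[357.0, 364.0]]
[468.4 232.1 141. ]
[478.5 227.   84. ]
[486.8 218.7  26. ]
```

Emit:
send_rows(rows=[[0,0.2,-2.5,0,0,0,0.7],[0,0.2,-5,0,0,0,0.7],[0,0.2,-7.5,0,0,0,0.7],[0,0.2,-9.2,0,0,0,0.7],[0,0.2,-9.2,0,0,0,0.7]])

```text
time: 10.62
tool_pos: [466.1, 229.3, 86.9]
eef_rot: [-2.155, -2.285, 0.005]
wrist_force: [-0.3, -0.6, -0.7]
finger_gap: 59.9
grasp_force: 0.0
```

Emit:
send_rows(rows=[[0,0,0,0,0,0,0.4],[0,0,0,0,0,0,0.2],[0,0,0,0,0,0,0],[0,0,0,0,0,0,0],[0,0,0,0,0,0,0]])

```text
time: 11.03
tool_pos: [467.6, 231.0, 91.6]
eef_rot: [2.153, 2.286, 0.004]
wrist_force: [-0.6, -1.4, 5.7]
finger_gap: 25.4
grasp_force: 59.0
```

Emit:
send_rows(rows=[[0,0,0,0,0,0,0],[0,0,0,0,0,0,0],[0,0,0,0,0,0,0]])

```text
time: 11.28
tool_pos: [467.6, 231.0, 91.6]
eef_rot: [2.152, 2.286, 0.004]
wrist_force: [1.0, -2.1, 5.9]
finger_gap: 25.2
grasp_force: 59.0
```

Emit:
send_rows(rows=[[0,0,2,0,0,0,0],[0,0,5,0,0,0,0],[0,0,8,0,0,0,0],[0,0,12,0,0,0,0],[0,0,12,0,0,0,0]])

```text
time: 11.7
tool_pos: [468.5, 231.6, 218.3]
eef_rot: [2.151, 2.284, 0.015]
wrist_force: [-0.2, 0.0, -1.5]
finger_gap: 25.4
grasp_force: 59.9
```

Emit:
send_rows(rows=[[0,0,3,0,0,0,0],[0,0,6,0,0,0,0],[0,0,9,0,0,0,0],[0,0,12,0,0,0,0],[0,0,12,0,0,0,0]])

```text
time: 12.12
tool_pos: [467.3, 231.1, 336.6]
eef_rot: [2.151, 2.285, 0.013]
wrist_force: [1.4, 0.3, -1.4]
finger_gap: 25.1
grasp_force: 60.2
```

```bash
cat > nip.py <<'E'
from h import *
from workcell import read_camera
from scipy.optimize import minimize
K=8
def brass(img,box):
    x0,y0,x1,y1=box;c=cv2.resize(img[y0:y1,x0:x1],None,fx=K,fy=K,interpolation=cv2.INTER_CUBIC)
    h=cv2.cvtColor(c,cv2.COLOR_RGB2HSV);return (h[...,0]>14)&(h[...,0]<32)&(h[...,1]>120)&(h[...,2]>60)
yaw=-.3;t=np.radians(20);X=np.array([np.cos(yaw),np.sin(yaw),0]);Y=np.array([-np.sin(yaw),np.cos(yaw),0])
Z=-np.sin(t)*X+np.array([0,0,np.cos(t)]);U=np.cross(Y,Z)
a=np.linspace(0,2*np.pi,40);ring=lambda r,d:r*np.outer(np.cos(a),U)+r*np.outer(np.sin(a),Y)+d*Z
C=np.vstack([ring(5.5,0),ring(9,-3.5),ring(9,-34)])
def hull(p,P,box):
    m=np.zeros(((box[3]-box[1])*K,(box[2]-box[0])*K),np.uint8)
    q=(proj(p,P)-box[:2]+.5)*K-.5
    cv2.fillConvexPoly(m,cv2.convexHull(q.astype(np.float32)).round().astype(np.int32),1);return m>0
E
python3 - <<'E'
from nip import *
from workcell import manip
s=read_camera('scene');t_=read_camera('top')
im={'s':cv2.imread('pics/scene0.png')[:,:,::-1],'t':cv2.imread('pics/top0.png')[:,:,::-1]}
B={'s':(345,200,365,225),'t':(305,147,327,167)}
M={k:brass(im[k],B[k]) for k in B};P={'s':s,'t':t_}
for k in M:
    ys,xs=np.where(M[k]);print(k,M[k].sum()/K/K,(xs.min()/K+B[k][0],xs.max()/K+B[k][0],ys.min()/K+B[k][1],ys.max()/K+B[k][1]))
def cost(x):
    c=0
    for k in M:
        h=hull(P[k],x+C,B[k]);c+=1-(h&M[k]).sum()/(h|M[k]).sum()
    return c
best=min((minimize(cost,np.array(x0),method='Nelder-Mead',options=dict(initial_simplex=np.array(x0)+6*np.vstack([np.zeros(3),np.eye(3)]))) for x0 in ([671,18,226],[668,20,220],[674,16,230])),key=lambda r:r.fun)
print(best.x,best.fun)
for k in M: 
    h=hull(P[k],best.x+C,B[k]);print(k,(h&M[k]).sum()/(h|M[k]).sum())
st=manip.read_state();print(st['tool_pos'],st['eef_rot'],st['finger_gap'],st['wrist_force'],st['joint_pos'].round(2),Z)
E
```

```text
s 58.484375 (np.float64(352.25), np.float64(364.875), np.float64(201.5), np.float64(221.5))
t 30.75 (np.float64(312.375), np.float64(319.0), np.float64(156.25), np.float64(162.375))
[668.59591907  20.77367981 226.13729747] 0.5479164354311453
s 0.7141758030390459
t 0.7379077615298087
[466.80798603 230.83463679 330.71093023] [2.15274387 2.2865659  0.00391147] 25.36374299296231 [ 0.29402859  0.01086578 -3.20056823] [ 0.41 -0.23  1.61 -0.    1.76  0.35] [-0.32674432  0.10107386  0.93969262]
```

Emit:
send_rows(rows=[[2.1,-2.5,1,-0.8,-2.4,0,0],[4.2,-5,1.5,-1.5,-4.8,0,0],[6.3,-7.5,2,-2.2,-7.2,0,0],[8.4,-10,2,-3,-9.6,0,0],[8.4,-10,2,-3,-9.6,0,0]])

```text
time: 12.63
tool_pos: [552.2, 127.5, 347.7]
eef_rot: [2.044, 2.167, 0.113]
wrist_force: [-0.0, 0.5, -3.1]
finger_gap: 25.0
grasp_force: 60.2
```

Emit:
send_rows(rows=[[2.1,-2.5,0,-0.8,-2.4,0,0],[4.2,-5,-1,-1.5,-4.8,0,0],[6.3,-7.5,-2,-2.2,-7.2,0,0],[8.4,-10,-2.5,-2.9,-9.5,0,0],[8.4,-10,-2.5,-2.9,-9.5,0,0]])

```text
time: 13.05
tool_pos: [635.5, 27.5, 320.0]
eef_rot: [1.935, 2.052, 0.214]
wrist_force: [-0.2, 0.1, -3.0]
finger_gap: 25.7
grasp_force: 60.2
```

Emit:
send_rows(rows=[[0,0,0,0,0,0,0],[0,0,0,0,0,0,0]])

```text
time: 13.22
tool_pos: [634.1, 31.0, 323.3]
eef_rot: [1.935, 2.054, 0.217]
wrist_force: [-0.2, -0.4, -3.3]
finger_gap: 24.9
grasp_force: 60.2
```

Run:
```python
from nip import *
from workcell import manip
from scipy.spatial.transform import Rotation as R
s=read_camera('scene');t=read_camera('top')
st=manip.read_state();M=R.from_rotvec(st['eef_rot']).as_matrix();tp=st['tool_pos'];print(tp,st['eef_rot'],'axis err deg',np.degrees(np.arccos(-M[:,2]@Z)),st['wrist_force'],st['joint_pos'].round(2))
N=np.array([669.5,19.7,226.2]);d=tp-N;print('along U,Y,Z',d@U,d@Y,d@Z)
o=(320,165);k=10
a=cv2.resize(s['pixels'][o[1]:o[1]+60,o[0]:o[0]+70],None,fx=k,fy=k,interpolation=2)
for nm,P in (('mouth',tp+85.6*M[:,2]),('flange',tp+4.6*M[:,2]),('tcp',tp),('nip',N),('nipbase',N-34*Z),('nipA',[670.8,18.5,226.3]),('nipB',[668.6,20.8,226.1])):
    print(nm,((proj(s,P)[0]-o+.5)*k).round(0),'top',proj(t,P)[0].round(1))
cv2.imwrite('pics/g8.png',a[:,:,::-1])
```

```text
[634.20431647  31.57277865 324.27285561] [1.93275379 2.05442814 0.21878584] axis err deg 0.04752612320685151 [ 0.73810919 -0.47294895 -2.70005074] [ 0.06 -0.18  1.61 -0.12  1.39  0.01]
along U,Y,Z -1.4398911441324989 0.9119109821984893 104.89103053694609
mouth [349. 382.] top [313.6 160.7]
flange [343. 109.] top [310.2 164.5]
tcp [342.  93.] top [310.  164.7]
nip [348. 448.] top [314.9 159.4]
nipbase [351. 556.] top [316.1 158. ]
nipA [347. 452.] top [315.3 159. ]
nipB [350. 445.] top [314.5 159.7]
```

View pics/g8.png

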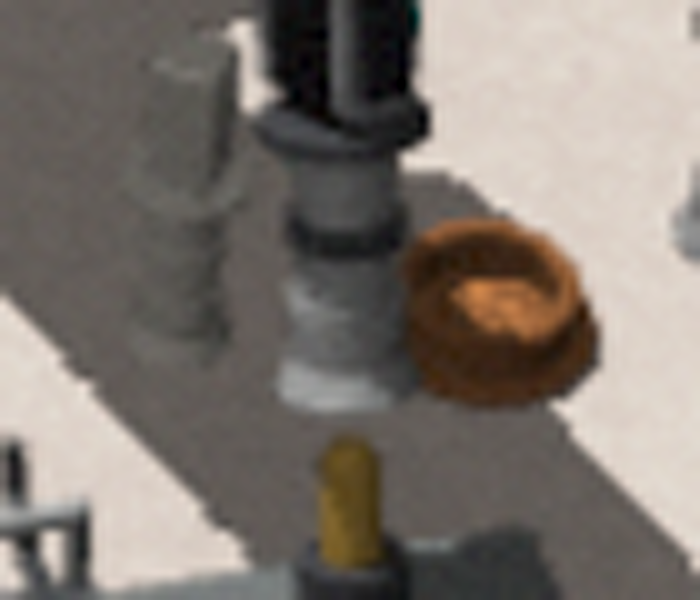

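Coupler mouth centre is at (345,385) and the nipple at (350,445), so they line up to about 1.5 mm, and the tilt matches. Moving on along the nipple axis.

Emit:
send_rows(rows=[[0.4,0,-0.6,0,0,0,0],[0.7,-0.1,-1.4,0,0,0,0],[0.9,-0.2,-2.2,0,0,0,0],[1.2,-0.2,-3,0,0,0,0],[1.4,-0.3,-3.5,0,0,0,0]])

```text
time: 13.73
tool_pos: [648.7, 27.6, 287.7]
eef_rot: [1.933, 2.054, 0.217]
wrist_force: [-0.2, -2.6, -1.6]
finger_gap: 25.1
grasp_force: 59.6
```

Emit:
send_rows(rows=[[0,0,0,0,0,0,0],[0.1,0,-0.2,0,0,0,0],[0.2,0,-0.4,0,0,0,0]])

```text
time: 13.98
tool_pos: [650.3, 27.6, 285.9]
eef_rot: [1.933, 2.053, 0.218]
wrist_force: [-9.2, -2.2, 5.4]
finger_gap: 25.3
grasp_force: 60.2
```

Emit:
send_rows(rows=[[0,0,0,0,0,0,0],[0,0,0,0,0,0,0]])

```text
time: 14.15
tool_pos: [650.3, 27.7, 286.1]
eef_rot: [1.933, 2.053, 0.218]
wrist_force: [-7.3, -2.9, 5.4]
finger_gap: 25.5
grasp_force: 60.1
```

Emit:
send_rows(rows=[[0.1,-0.1,-0.2,0,0,0,0],[0.1,-0.1,-0.4,0,0,0,0],[0.2,-0.1,-0.6,0,0,0,0],[0.3,-0.15,-0.9,0,0,0,0],[0.3,-0.15,-0.9,0,0,0,0]])

```text
time: 14.57
tool_pos: [653.4, 26.6, 279.9]
eef_rot: [1.932, 2.052, 0.222]
wrist_force: [-19.1, 1.3, 22.8]
finger_gap: 25.6
grasp_force: 62.8
```

Emit:
send_rows(rows=[[0,0,0,0,0,0,0],[0,0,0,0,0,0,0]])

```text
time: 14.73
tool_pos: [653.4, 26.6, 279.9]
eef_rot: [1.932, 2.052, 0.222]
wrist_force: [-17.7, 1.7, 22.2]
finger_gap: 25.3
grasp_force: 62.7
```

Emit:
send_rows(rows=[[-0.05,0.05,-0.1,0,0,0,0],[-0.05,0.05,-0.1,0,0,0,0],[-0.05,0.05,-0.1,0,0,0,0],[-0.05,0.05,-0.1,0,0,0,0]])

```text
time: 15.07
tool_pos: [653.2, 26.9, 279.8]
eef_rot: [1.931, 2.05, 0.223]
wrist_force: [-18.0, -0.6, 26.0]
finger_gap: 25.4
grasp_force: 63.0
```

Run:
```python
from nip import *
from workcell import manip,models
from scipy.spatial.transform import Rotation as R
s=read_camera('scene');st=manip.read_state();M=R.from_rotvec(st['eef_rot']).as_matrix();tp=st['tool_pos'];N=np.array([669.5,19.7,226.2])
print(st['time'],tp,'axis err',np.degrees(np.arccos(-M[:,2]@Z)),'UYZ',[(tp-N)@v for v in (U,Y,Z)],'F',[(st['wrist_force']+[0,0,3])@v for v in (U,Y,Z)],st['grasp_force'])
im=s['pixels'];B=(340,195,375,235);m=brass(im,B);ys,xs=np.where(m)
m2=cv2.connectedComponentsWithStats(m.astype(np.uint8))
print([( (r[0]/K+B[0]).round(1),(r[1]/K+B[1]).round(1),r[2]/K,r[3]/K) for r in m2[2][1:] if r[4]>200])
print('bossTop/mouth rows',proj(s,N-34*Z)[0],proj(s,N-30*Z)[0],proj(s,N-22*Z)[0])
cv2.imwrite('pics/g9.png',cv2.resize(im[165:225,320:390],None,fx=10,fy=10,interpolation=2)[:,:,::-1])
for n in('pan','gun'):print(n,[(round(d['conf'],2),d['rect']) for d in models.silhouettes(n,s)])
```

```text
15.1167 [653.18253575  26.87477953 279.84646163] axis err 0.2614694933677576 UYZ [np.float64(1.7071902064351008), np.float64(2.032188277723946), np.float64(56.46800562447792)] F [np.float64(-6.919467795130527), np.float64(-5.78279237322611), np.float64(32.76915169454397)] 62.984928488731384
[]
bossTop/mouth rows [354.55440207 220.0714052 ] [354.52677836 218.81628628] [354.47126703 216.29405719]
pan [(0.73, [295.3, 217.7, 328.2, 228.5])]
gun [(0.85, [387.0, 147.6, 406.0, 191.4]), (0.77, [346.9, 176.0, 364.1, 221.7]), (0.69, [334.1, 167.9, 343.7, 202.9])]
```

Run:
```python
from workcell import ticket
print(ticket.sign_off())
```

```text
the job is handed in; nothing more can be done
None
```

I handed the job in with the pan hanging level and free on the double hook, and the gun gripped and pressed onto the nipple at about 30 N. The nipple had stopped giving under further push, which I read as snapped down, but I didn't see it directly; sign-off returned no verdict.

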